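# Nip a turned core plug and hold the suction gate half open

### The job

On the grey dusting box, slide the caliper's moving jaw up until the turned wooden plug is nipped firmly between both jaws, still standing, and let go of it. Then slide the sprung suction gate open and hold it at half travel, its far edge level with the half-way ridges; never open it beyond three quarters, and do not open it before the plug is nipped. Finish while still holding the gate there with the gripper, with the jaws still shut on the plug and everything else on the bench left where it is.

Things in the scene. Friction and masses are not known exactly. Their poses are not given: they have to be found in the camera images.
- station: Grey steel dusting box fixed to the bench, 260 (x) x 380 (y) x 45 mm high, yaw -0.35 to 0.35 rad. Origin: centre of its underside; its front faces its own -x, to the robot, +y is its left. Left half: a caliper clamp, its fixed jaw's face at x = 75 mm, a moving jaw nearer the front; jaws span y = 75 to 173 mm, tops 79 mm above the bench. Right half: a flat gate sliding along x between two guides.
- jaw (a joint): Travel of the caliper's moving jaw in m, along the box's +x. 0 = fully open (100 mm between the jaw faces), 0.09 = end stop; with the plug nipped it reads about 0.060. Starts between 0 and 0.025. It slides stiffly (about 4 N of friction) and stays where it is left.
- jaw_knob (a point): Point 90 mm above the bench on the axis of the moving jaw's upright round steel thumb knob: 22 mm diameter, top 106 mm above the bench, standing on a flat arm whose top is 62 mm above the bench. It is 67 mm behind the jaw's face (to the box's -x); the back of the jaw plate is 42 mm ahead of the knob's front.
- plug_center (a point): Centre (half-way up) of the loose turned wooden plug standing on the box's deck between the jaws: 55 mm tall, lower part 40 mm diameter and 36 mm tall, with a 22 to 24 mm spigot on top; about 60 g. Its z axis points up. It need not be grasped: the moving jaw pushes it against the fixed jaw.
- gate (a joint): Travel of the sprung gate in m, along the box's -x (towards the robot). 0 = shut, 0.08 = fully open, 0.04 = half travel. Starts at 0. A spring pulls it shut: about 3.6 N when shut, 8.4 N at half travel, 13 N fully open; let go, it snaps shut.
- gate_tab (a point): Grip point, 90 mm above the bench, at the centre of the gate's upright flat aluminium tab, 14 mm thick (box x) x 34 mm wide (box y), top 105 mm above the bench, standing on the gate plate (top 53 mm above the bench). With the gate shut it is at x = 20, y = -80 mm in the box's frame; it moves with the gate.
- half_mark (a point): Half-way point on the box: the centre of the dark slotted suction window under the gate (x = 22 to 103 mm in the box's frame), in line (along y) with the small dark ridge on top of each guide. At half travel the gate plate's far edge, 83 mm beyond the tab's centre, is level with it.
- small_plug: Bystander: smaller turned wooden plug, 24 mm diameter, 30 mm tall, standing on the box's deck. Origin: centre of its underside.
- glue: Bystander: white glue bottle, 56 mm diameter, 150 mm tall, left of the box. Origin: centre of its underside.
- clamp: Bystander: steel bar clamp with wooden handle lying right of the box, 300 mm long, 25 mm high. Origin: under its bar.
- driver: Bystander: screwdriver lying on the bench in front of the box. Origin: underside.
- sander: Bystander: cork sanding block with wooden grip, 110 x 65 x 44 mm, on the left. Origin: centre of its underside.
Things that resemble listed ones, but are neither listed nor needed, are in the scene too. Leave any blue, purple or turquoise look-alike of the part that bears plug_center alone.

How it is judged:
By the outcome, as a careful person would: the job done as asked, in the order asked, and still so for the second after the job is handed in, while the arm keeps its last pose, push and grip.
It also fails if it takes over 45 s, if anything falls off the work surface, if the arm or the gripper's body presses on something with over 40 N, if the wrist force passes 120 N, or if a joint passes its speed limit or range.

### The arm

A 7-joint arm with a two-finger parallel gripper is mounted at the origin on the work surface. World frame = base frame: x ahead of the robot, y to its left, z up, the work surface at z = 0. Lengths are in m, angles in rad, forces in N, time in s.
With the tool pointing down it reaches from about 0.35 to 0.9 m from the base axis. Payload 19.9 kg.
Tool frame: the origin (TCP) lies midway between the tips of the shut fingers; the grasp point (between the pads) lies 19 mm behind it (bot.hold_point_z is the distance from the TCP to the grasp point, in m); y points along the fingers, z is the direction in which the jaws open and shut, and the axes are right-handed (so a half turn about y gives the same grasp; the last joint's range is limited). The gripper opens to 85 mm and grips with 20 to 120 N. Pads are 22 mm wide; open, the fingers measure 114 mm over their backs; the gripper's body (76 mm by 85 mm) begins 54 mm behind the grasp point. The pads swing forward as they close: fully open they stand 13 mm farther back than shut.
Start: joints at [-1.224, 0.417, -0.01, 1.614, 0.005, 1.111, -0.053], TCP at [0.237, 0.578, 0.231] pointing down, gripper open.
Joint ranges: [-2.81, 2.81], [-0.39, 2.02], [-1.27, 1.25], [0.06, 2.57], [-1.19, 4.33], [0.19, 2], [-2.82, 2.82]. Speed limits (rad/s): [1.89, 1.89, 2.39, 2.39, 3.01, 3.01, 3.01].

### API

Orientations are given as a 3x3 rotation matrix whose columns are the frame's x, y, z axes.
In Python, from workcell import bot gives the robot as it stands.
- The arm moves only by the shell command python3 -m handwheel 'ROWS' [OPENING] [FORCE]. ROWS is JSON, a list of rows, each a list of 6 numbers: the shift along the tool's x, y, z in cm, then the turn, a rotation vector about the tool's x, y, z in degrees. In form: [[dx, dy, dz, wx, wy, wz], ...]. A call has exactly 5 rows; each row shifts and turns the commanded pose from where the row before left it, along the tool's axes as they then stand; what a row does not reach is not made up. A row lasts 1/10 s, in which the tool goes at most 50 mm and 8.59 degrees, less where a joint would pass 70% of its speed; a pose out of reach is approached as far as the arm can. A call is refused whole if a number of a shift passes 5 or a number of a turn 8.59, either way. A call with a gripper value outside its range is refused whole. OPENING is the finger opening in cm, from 0 to 8.54, set as the call begins (- or left out, the last holds). The fingers move at their own pace and stop on an object; FORCE is the grip in N (left out, the last holds). Time passes only in rows, so rows that do not move let the fingers close, or fill a call up. It gives the time, the measured TCP pose, the force and the opening at its end, in the units of the state.
- bot.get_state(): the state, without advancing time (a new reading comes with each control period).
- bot.snapshot(name): name is "side" or "top"; returns the picture (400x640x3 uint8, red, green, blue); there is no depth.
- bot.camera_params(name): a dict with "camera_matrix" (3x3 intrinsics, pixels), "rvec" (rotation vector, rad) and "tvec" (3), from world to camera coordinates, as OpenCV has them. Camera axes: x right, y down, z forward; pixel columns grow to the right and rows downward; lengths in m; the calibration is good to about 2 mm. A picture is of the moment at which its call begins. camera_params takes no time and is no camera call.
- bot.sign_off(): hands the job in, once; it reports no verdict.
Trained networks look in the newest picture that a camera, given by its name, has taken for a name from the list of things; names that differ only in an ending like _2 or _b are one class to them, and where a whole thing is asked for, a point or a joint stands for the part that bears it (a point fixed in the world has none). Each returns a list of dicts, best first, with "confidence" (0 to 1); they miss things now and then, are a little off and sometimes report something else, mostly with a low value. They report only what shows in the picture. A call takes as long as a camera call. They do not tell look-alikes from the thing itself.
- bot.spot_in(target, camera): "bbox" ([left, top, width, height] in pixels, round what is visible of it).
The state is a dict: "t": time; "joint_pos": joint angles; "qd": joint speeds; "tau": joint torques, N m; "ee_pos": TCP position; "tcp_rot": TCP orientation; "wrist_force": force on the tool from outside, world axes, zero at the start; "ft_torque": the same for the moment, N m; "finger_gap": opening from 0.0 (shut) to 1.0 (fully open).
Only numpy, scipy, OpenCV 4.12 (cv2) and the standard library are available. Lean on these libraries where they do the work, as an engineer would, in place of code of your own. Each camera call takes 0.05 s, during which the arm holds its last target.

## Working session

There is one attempt and no reset: what is moved stays moved. The work goes in short steps, Python scripts to look and compute and a shell command to move; the robot and the scene stay as the last step left them, time stands still between calls to the robot, and variables do not carry over. Pictures are saved under pics/ and viewed, and the job is handed in when it is done.

```bash
mkdir -p pics; python3 - <<'E'
from workcell import bot
import cv2,numpy as np
s=bot.get_state();print(s['t'],s['ee_pos'],np.round(s['tcp_rot'],3),s['finger_gap'],s['wrist_force'],bot.hold_point_z)
for n in('top','side'):
    cv2.imwrite(f'pics/{n}0.png',bot.snapshot(n)[:,:,::-1]);p=bot.camera_params(n);print(n,p)
    for t in('station','jaw','jaw_knob','plug_center','gate_tab','gate'):
        print(t,[(d['bbox'],round(d['confidence'],2)) for d in bot.spot_in(t,n)][:3])
E
```

```text
0.0 [0.23678296 0.57802591 0.23065397] [[ 0.925 -0.     0.379]
 [-0.379 -0.001  0.925]
 [ 0.    -1.    -0.001]] 1.0003275961465443 [-0.17639545  0.49613847 -0.15585069] 0.0187
top {'camera_matrix': array([[402.56157935,   0.        , 317.03539504],
       [  0.        , 402.56157935, 207.69707573],
       [  0.        ,   0.        ,   1.        ]]), 'rvec': array([ 2.17274898, -2.11629125,  0.1296626 ]), 'tvec': array([0.08009587, 0.5296758 , 1.10567582])}
station [([266.8, 138.0, 155.4, 124.1], 0.88)]
jaw [([170.1, 182.3, 33.8, 38.7], 0.67), ([286.2, 203.9, 39.8, 37.5], 0.65)]
jaw_knob [([285.9, 208.2, 37.2, 34.0], 0.72)]
plug_center [([296.4, 188.9, 16.6, 11.3], 0.74), ([296.2, 275.8, 17.0, 17.7], 0.63), ([221.3, 157.2, 15.9, 16.7], 0.62)]
gate_tab [([345.3, 154.5, 41.7, 35.2], 0.8)]
gate [([352.1, 150.3, 43.9, 41.6], 0.8)]
side {'camera_matrix': array([[369.99512995,   0.        , 318.33295936],
       [  0.        , 369.99512995, 196.7292518 ],
       [  0.        ,   0.        ,   1.        ]]), 'rvec': array([ 2.1680485 , -0.58439179,  0.30188559]), 'tvec': array([-0.41569557,  0.25356686,  0.7985286 ])}
station [([256.8, 164.7, 171.3, 123.9], 0.86)]
jaw [([285.2, 181.4, 33.6, 24.6], 0.71)]
jaw_knob [([283.5, 182.3, 34.7, 26.9], 0.76), ([265.4, 144.4, 19.1, 50.6], 0.47)]
plug_center [([311.6, 172.8, 14.9, 20.1], 0.74), ([295.6, 155.2, 9.4, 16.9], 0.72), ([235.2, 212.1, 16.4, 24.7], 0.61)]
gate_tab [([351.4, 198.5, 48.7, 29.9], 0.69), ([250.7, 136.7, 35.6, 20.2], 0.57), ([261.0, 254.8, 80.0, 27.8], 0.47)]
gate [([352.3, 197.7, 46.1, 30.5], 0.6)]
```

```bash
python3 - <<'E'
import cv2
a=cv2.imread('pics/top0.png')[120:290,240:450];cv2.imwrite('pics/top0c.png',cv2.resize(a,None,fx=3.5,fy=3.5,interpolation=2))
a=cv2.imread('pics/side0.png')[130:300,220:440];cv2.imwrite('pics/side0c.png',cv2.resize(a,None,fx=3.5,fy=3.5,interpolation=2))
E
```

```text
(no output)
```

View pics/top0.png

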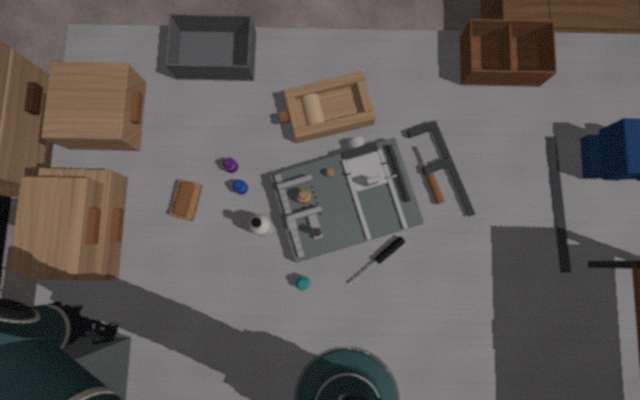

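View pics/side0.png

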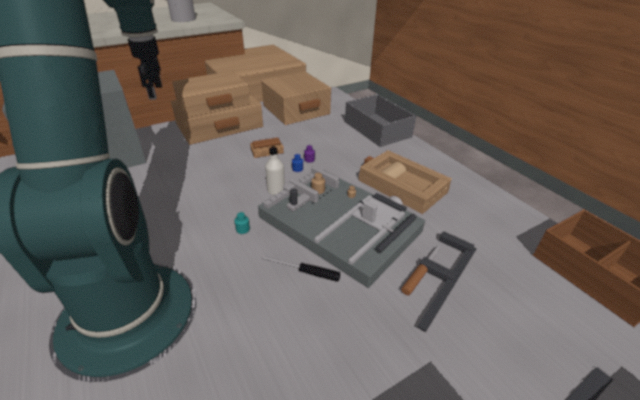

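View pics/top0c.png

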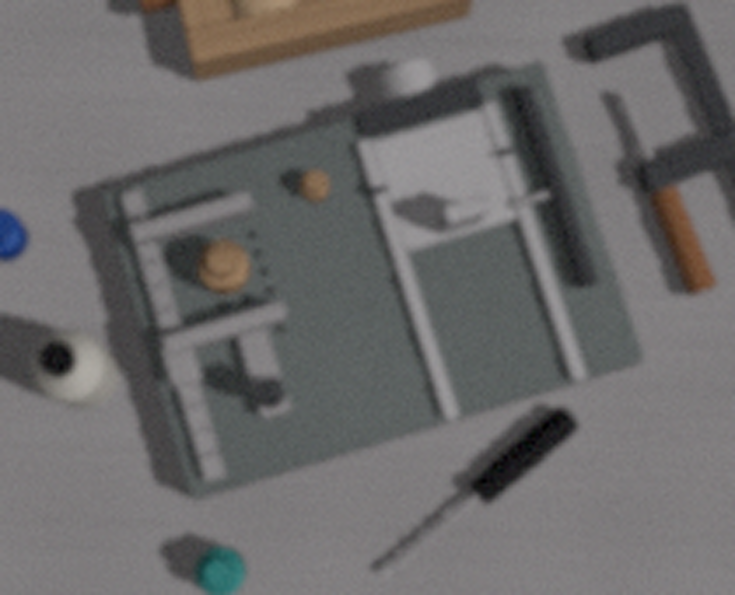

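View pics/side0c.png

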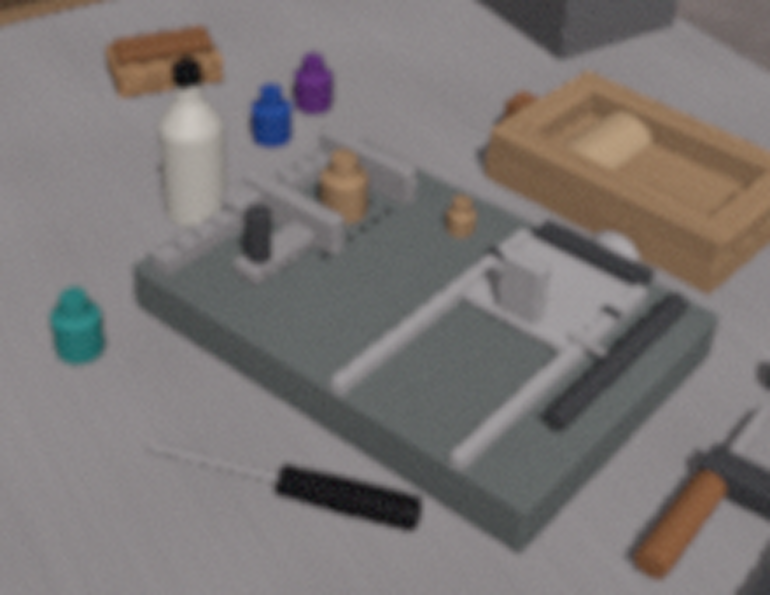

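The pictures show the box rotated with its front toward the robot. The knob is at about (316,232) in the top view, the plug at (304,195), and the tab at (373,180). Next I fit the box pose and jaw travel.

```bash
cat > h.py <<'E'
from workcell import bot
import cv2,numpy as np
from scipy.optimize import least_squares
def proj(n,P):
    p=bot.camera_params(n);return cv2.projectPoints(np.array(P,float).reshape(-1,1,3),p['rvec'],p['tvec'],p['camera_matrix'],None)[0].reshape(-1,2)
def W(v,P):
    x,y,a=v[:3];P=np.array(P,float);c,s=np.cos(a),np.sin(a)
    return np.c_[x+c*P[:,0]-s*P[:,1],y+s*P[:,0]+c*P[:,1],P[:,2]]
E
python3 - <<'E'
from h import *
T=lambda u,v:(240+u/3.5,120+v/3.5)
S=lambda u,v:(220+u/3.5,130+v/3.5)
L=.13;B=.19;h=.045
obs={'top':[((-L,B,h),T(197,493)),((-L,-B,h),T(640,358)),((L,-B,h),T(542,65)),((L,B,h),T(107,188))],
'side':[((-L,B,h),S(137,270)),((-L,-B,h),S(520,523)),((L,-B,h),S(716,318))]}
def f(v):
    return np.concatenate([(proj(n,W(v,[o[0] for o in O]))-np.array([o[1] for o in O])).ravel() for n,O in obs.items()])
r=least_squares(f,[.6,0,.2],loss='soft_l1');v=r.x;print(v,np.round(f(v),1))
np.save('v.npy',v)
# knob: top at box (0.075-0.1-0.067+q, yk, .106)
def g(k):
    return np.r_[proj('top',W(v,[(k[0],k[1],.106)]))[0]-T(268,390),proj('side',W(v,[(k[0],k[1],.106)]))[0]-S(258,210)]
r=least_squares(g,[-.08,.12]);print('knob box',r.x,'q',r.x[0]+.092,r.fun, W(v,[(*r.x,.09)]))
def g(k):
    return np.r_[proj('top',W(v,[(k[0],k[1],.105)]))[0]-T(468,209),proj('side',W(v,[(k[0],k[1],.105)]))[0]-S(526,252)]
r2=least_squares(g,[.02,-.08]);print('tab box',r2.x,r2.fun, W(v,[(.02,-.08,.09)]))
k=r.x
for n in('top','side'):
    im=cv2.imread(f'pics/{n}0.png');z=4
    o=(240,120) if n=='top' else (220,130)
    im=cv2.resize(im[o[1]:o[1]+150 if 0 else o[1]+150,o[0]:o[0]+200],None,fx=z,fy=z,interpolation=2)
    def dr(P,c,cl=True):
        p=((proj(n,W(v,P))-o)*z).astype(int);cv2.polylines(im,[p.reshape(-1,1,2)],cl,c,1)
    dr([(-L,-B,h),(L,-B,h),(L,B,h),(-L,B,h)],(0,0,255))
    dr([(.075,.075,.079),(.075,.173,.079)],(0,255,0))
    dr([(k[0]+.067,.075,.079),(k[0]+.067,.173,.079)],(255,255,0))
    dr([(.013,-.097,.105),(.027,-.097,.105),(.027,-.063,.105),(.013,-.063,.105)],(0,255,255))
    t=np.linspace(0,6.28,20);
    for zz in(.106,.062): dr([(k[0]+.011*np.cos(a),k[1]+.011*np.sin(a),zz) for a in t],(255,0,255))
    cv2.imwrite(f'pics/{n}0f.png',im)
E
```

```text
[0.55497065 0.01022927 0.31333646] [-1.4  1.3  2.9  1.1  2.1 -1.5 -0.7  0.2 -2.4 -1.4  0.6 -1.5  1.5  0.1]
knob box [-0.06832946  0.10782343] q 0.023670540363009404 [ 0.26334175 -0.77609626 -0.80251888  0.24186872] [[0.45673323 0.09174134 0.09      ]]
tab box [ 0.02318183 -0.07631841] [-0.73849586 -1.03499982 -0.47246819  1.85324416] [[ 0.59865561 -0.05971088  0.09      ]]
```

```bash
python3 -c "
import cv2,numpy as np
a=cv2.imread('pics/top0f.png');b=cv2.imread('pics/side0f.png');print(a.shape,b.shape)"
```

```text
(600, 800, 3) (600, 800, 3)
```

View pics/top0f.png

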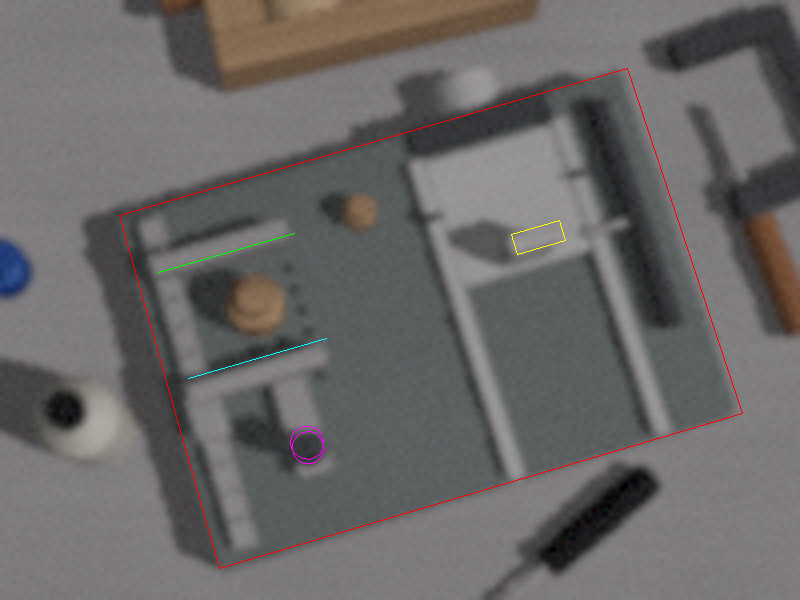

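View pics/side0f.png

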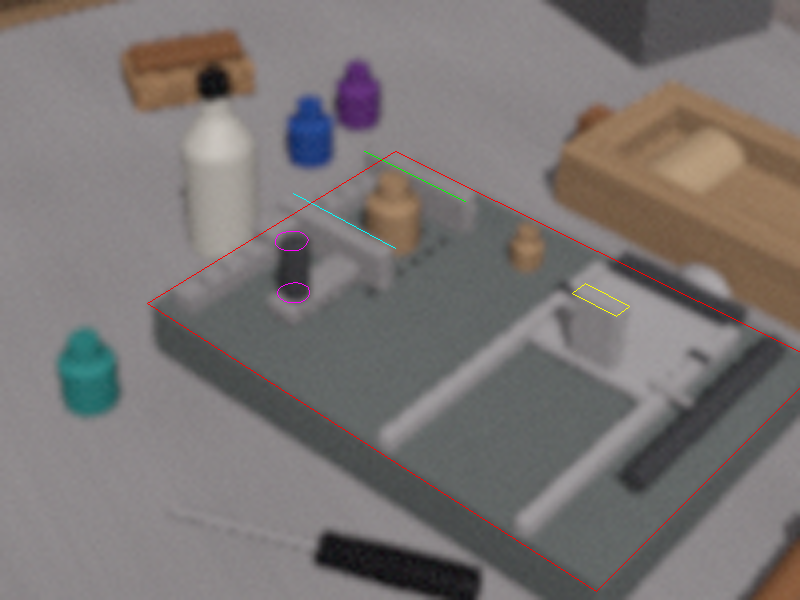

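```bash
python3 - <<'E'
from h import *
T=lambda u,v:(240+u/4,120+v/4)
S=lambda u,v:(220+u/4,130+v/4)
L=.13;B=.19;h=.045
obs={'top':[((-L,B,h),T(222,565)),((-L,-B,h),T(734,410)),((L,-B,h),T(622,72)),((L,B,h),T(122,214)),((.02,-.08,.105),T(537,238)),((.075,.075,.079),T(291,238))],
'side':[((-L,B,h),S(153,307)),((-L,-B,h),S(594,598)),((.02,-.08,.105),S(602,306)),((.075,.075,.079),S(468,204))]}
def f(v):
    return np.concatenate([(proj(n,W(v,[o[0] for o in O]))-np.array([o[1] for o in O])).ravel() for n,O in obs.items()])
r=least_squares(f,[.6,0,.2],loss='soft_l1');v=r.x;print(v,np.round(f(v),1))
np.save('v.npy',v)
def g(k):
    return np.r_[proj('top',W(v,[(k[0],k[1],.106)]))[0]-T(307,446),proj('side',W(v,[(k[0],k[1],.106)]))[0]-S(294,240)]
r=least_squares(g,[-.08,.12]);print('knob box',r.x,'q',r.x[0]+.092,r.fun, W(v,[(*r.x,.09)]))
print('tab',W(v,[(.02,-.08,.09)]))
p=np.array([0.23678296,0.57802591]);d=W(v,[(*r.x,.09)])[0,:2]-p;print(d)
E
```

```text
[0.55491207 0.00987444 0.31136056] [-0.6  0.8  2.3  1.   1.7 -0.9 -0.5  0.3  0.6 -0.   1.1 -1.3 -1.4 -1.
  0.6 -1.4 -0.2 -1.3 -0.6 -0.5]
knob box [-0.06881598  0.10792396] q 0.023184016778317607 [ 0.16178999 -0.69757696 -0.68223988  0.32734516] [[0.45634198 0.0915271  0.09      ]]
tab [[ 0.59845875 -0.06015189  0.09      ]]
[ 0.21955902 -0.48649881]
```

```bash
python3 -m handwheel '[[3,0,-3,0,8,0],[3,0,-3,0,8,0],[3,0,-3,0,8,0],[3,0,-3,0,8,0],[3,0,-3,0,8,0]]' 5 40
cat > rel.py <<'E'
import sys
from h import *
v=np.load('v.npy');s=bot.get_state();R=np.array(s['tcp_rot']);p=np.array(s['ee_pos'])
bx=float(sys.argv[1]);by=float(sys.argv[2]);z=float(sys.argv[3])
t=W(v,[(bx,by,z)])[0]
print('t',round(s['t'],2),'tool cm',np.round(R.T@(t-p)*100,2),'boxpos',np.round(W([0,0,-v[2]],[[*(p[:2]-v[:2]),p[2]]])[0],4),'yawerr deg(turn y)',round(np.degrees(np.arctan2(R[1,2],R[0,2])-v[2]),2),'tilt',np.round(R[:,1],3),'F',np.round(W([0,0,-v[2]],[s['wrist_force']])[0],1),'gap',round(s['finger_gap']*8.54,2))
E
python3 rel.py -0.069 0.108 0.2
```

```text
t: 1.2
ee_pos: [0.2616, 0.3699, 0.2312]
tcp_rot: [[0.459, 0.0, 0.888], [-0.888, 0.0, 0.459], [-0.0, -1.0, 0.0]]
wrist_force: [0.4, 0.1, -0.4]
finger_gap: 0.586
t 1.2 tool cm [33.66  3.12  4.5 ] boxpos [-0.1689  0.4325  0.2312] yawerr deg(turn y) 9.48 tilt [ 0.  0. -1.] F [ 0.4 -0.1 -0.4] gap 5.0
```

```bash
python3 -m handwheel '[[4,0,1,0,1.9,0],[4,0,1,0,1.9,0],[4,0,1,0,1.9,0],[4,0,1,0,1.9,0],[4,0,1,0,1.9,0]]' 
python3 rel.py -0.069 0.108 0.2
```

```text
t: 1.7
ee_pos: [0.3888, 0.208, 0.2316]
tcp_rot: [[0.311, 0.001, 0.95], [-0.95, 0.001, 0.311], [-0.0, -1.0, 0.001]]
wrist_force: [0.7, 0.7, 0.0]
finger_gap: 0.581
t 1.7 tool cm [13.17  3.16  2.77] boxpos [-0.0974  0.2395  0.2316] yawerr deg(turn y) 0.31 tilt [ 0.001  0.001 -1.   ] F [0.9 0.4 0. ] gap 4.96
```

```bash
python3 -m handwheel '[[3.5,0.5,0.7,0,0.3,0],[3.5,0.5,0.7,0,0,0],[3.5,0.5,0.7,0,0,0],[2.7,0.5,0.7,0,0,0],[0,0.5,0,0,0,0]]' 
python3 rel.py -0.069 0.108 0.071
python3 - <<'E'
from h import *
for n,o in(('top',(240,130)),('side',(220,100))):
    a=bot.snapshot(n)[:,:,::-1]; cv2.imwrite(f'pics/{n}1.png',cv2.resize(a[o[1]:o[1]+140,o[0]:o[0]+180],None,fx=4,fy=4,interpolation=2))
E
```

```text
t: 2.2
ee_pos: [0.4568, 0.0894, 0.2064]
tcp_rot: [[0.303, 0.001, 0.953], [-0.953, -0.001, 0.303], [0.001, -1.0, 0.001]]
wrist_force: [-0.7, 0.2, 0.1]
finger_gap: 0.591
t 2.2 tool cm [-2.400e-01  1.354e+01 -1.000e-02] boxpos [-0.069   0.1057  0.2064] yawerr deg(turn y) -0.17 tilt [ 0.001 -0.001 -1.   ] F [-0.6  0.4  0.1] gap 5.05
```

View pics/top1.png

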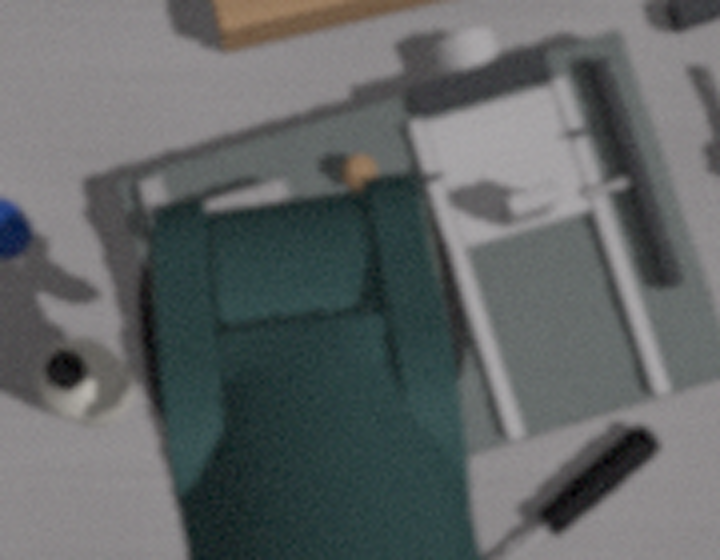

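View pics/side1.png

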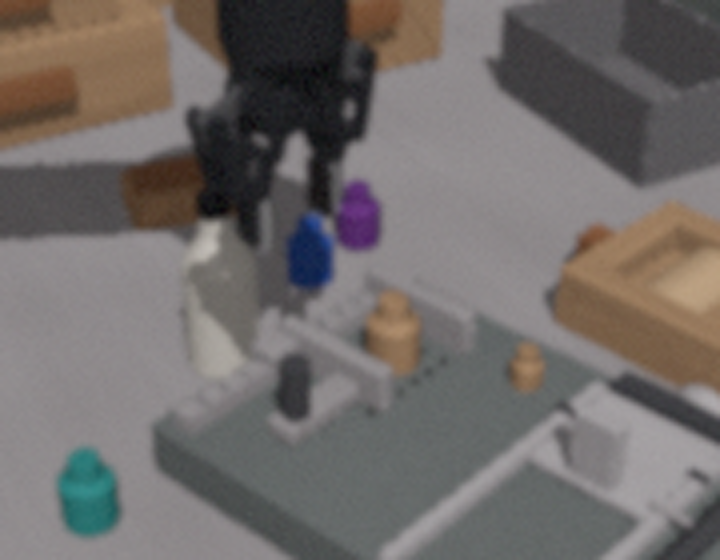

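```bash
python3 -m handwheel '[[-0.2,2,0,0,-0.2,0],[0,2,0,0,0,0],[0,2,0,0,0,0],[0,2,0,0,0,0],[0,1,0,0,0,0]]' 
python3 rel.py -0.069 0.108 0.071
python3 - <<'E'
from h import *
for n,o in(('side',(220,100)),):
    a=bot.snapshot(n)[:,:,::-1]; cv2.imwrite(f'pics/{n}2.png',cv2.resize(a[o[1]:o[1]+140,o[0]:o[0]+180],None,fx=4,fy=4,interpolation=2))
E
```

```text
t: 2.8
ee_pos: [0.4539, 0.0953, 0.1152]
tcp_rot: [[0.313, -0.001, 0.95], [-0.95, -0.0, 0.313], [-0.0, -1.0, -0.001]]
wrist_force: [-0.3, 0.2, 0.5]
finger_gap: 0.584
t 2.8 tool cm [0.43 4.42 0.1 ] boxpos [-0.07    0.1122  0.1152] yawerr deg(turn y) 0.37 tilt [-0.001 -0.    -1.   ] F [-0.2  0.2  0.5] gap 4.98
```

View pics/side2.png

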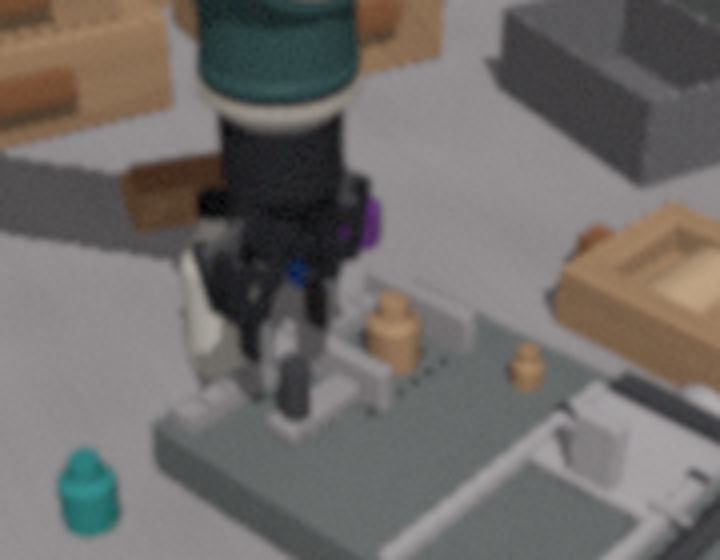

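The side view shows the fingers on either side of the knob at about (293,385) and slightly to its left. I continue down.

```bash
python3 -m handwheel '[[0.3,1,0,0,0.3,0],[0,1,0.1,0,0,0],[0,1,0,0,0,0],[0,1,0,0,0,0],[0,0.3,0,0,0,0]]' 
python3 rel.py -0.069 0.108 0.071
python3 - <<'E'
from h import *
for n,o in(('side',(220,100)),):
    a=bot.snapshot(n)[:,:,::-1]; cv2.imwrite(f'pics/{n}3.png',cv2.resize(a[o[1]:o[1]+140,o[0]:o[0]+180],None,fx=4,fy=4,interpolation=2))
E
```

```text
t: 3.35
ee_pos: [0.4562, 0.0917, 0.0722]
tcp_rot: [[0.306, -0.001, 0.952], [-0.952, -0.001, 0.306], [0.0, -1.0, -0.001]]
wrist_force: [0.2, 0.6, 0.0]
finger_gap: 0.586
t 3.35 tool cm [ 0.02  0.12 -0.01] boxpos [-0.0689  0.1082  0.0722] yawerr deg(turn y) -0.02 tilt [-0.001 -0.001 -1.   ] F [0.4 0.5 0. ] gap 5.01
```

View pics/side3.png

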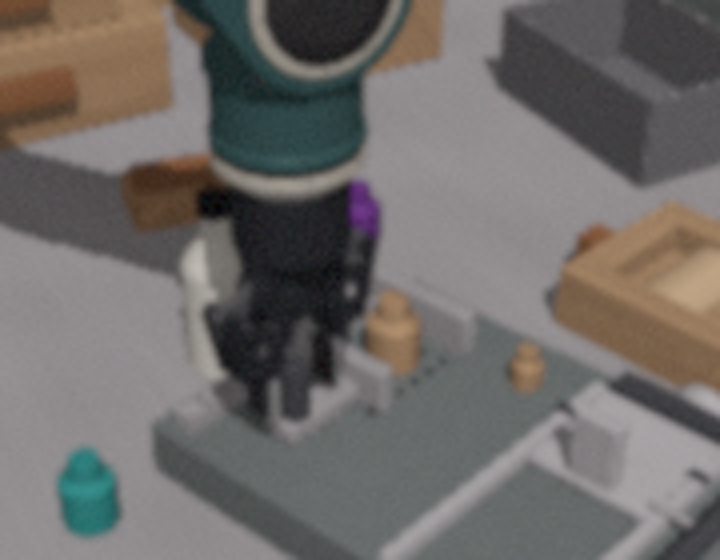

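```bash
python3 -m handwheel '[[0,0,0,0,0,0],[0,0,0,0,0,0],[0,0,0,0,0,0],[0,0,0,0,0,0],[0,0,0,0,0,0]]' 1 50
python3 rel.py -0.069 0.108 0.071
```

```text
t: 3.9
ee_pos: [0.4568, 0.0919, 0.0737]
tcp_rot: [[0.306, 0.0, 0.952], [-0.952, 0.0, 0.306], [-0.0, -1.0, 0.0]]
wrist_force: [-3.3, -1.2, 7.1]
finger_gap: 0.242
t 3.9 tool cm [ 0.01  0.27 -0.07] boxpos [-0.0683  0.1081  0.0737] yawerr deg(turn y) -0.02 tilt [ 0.  0. -1.] F [-3.6 -0.1  7.1] gap 2.07
```

```bash
python3 -m handwheel '[[0,-0.1,0.5,0,0,0],[0,0,0.7,0,0,0],[0,0,0.7,0,0,0],[0,0,0.7,0,0,0],[0,0,0.5,0,0,0]]'
python3 rel.py -0.032 0.108 0.071
```

```text
t: 4.4
ee_pos: [0.4862, 0.1017, 0.0739]
tcp_rot: [[0.306, -0.001, 0.952], [-0.952, -0.0, 0.306], [-0.0, -1.0, -0.001]]
wrist_force: [-6.4, 0.2, -11.5]
finger_gap: 0.24
t 4.4 tool cm [0.04 0.29 0.53] boxpos [-0.0373  0.1084  0.0739] yawerr deg(turn y) -0.0 tilt [-0.001 -0.    -1.   ] F [ -6.    2.2 -11.5] gap 2.05
```

```bash
python3 -m handwheel '[[0,0.05,0.2,0,0,0],[0,0,0.2,0,0,0],[0,0,0.1,0,0,0],[0,0,0,0,0,0],[0,0,0,0,0,0]]'
python3 rel.py -0.032 0.108 0.071
python3 - <<'E'
from h import *
for n,o in(('side',(220,100)),):
    a=bot.snapshot(n)[:,:,::-1]; cv2.imwrite(f'pics/{n}4.png',cv2.resize(a[o[1]:o[1]+140,o[0]:o[0]+180],None,fx=4,fy=4,interpolation=2))
E
```

```text
t: 4.9
ee_pos: [0.4912, 0.1033, 0.0739]
tcp_rot: [[0.306, 0.001, 0.952], [-0.952, 0.0, 0.306], [-0.0, -1.0, 0.001]]
wrist_force: [-1.9, 4.7, -8.8]
finger_gap: 0.242
t 4.9 tool cm [0.05 0.29 0.  ] boxpos [-0.032   0.1085  0.0739] yawerr deg(turn y) 0.0 tilt [ 0.001  0.    -1.   ] F [-0.4  5.1 -8.8] gap 2.07
```

View pics/side4.png

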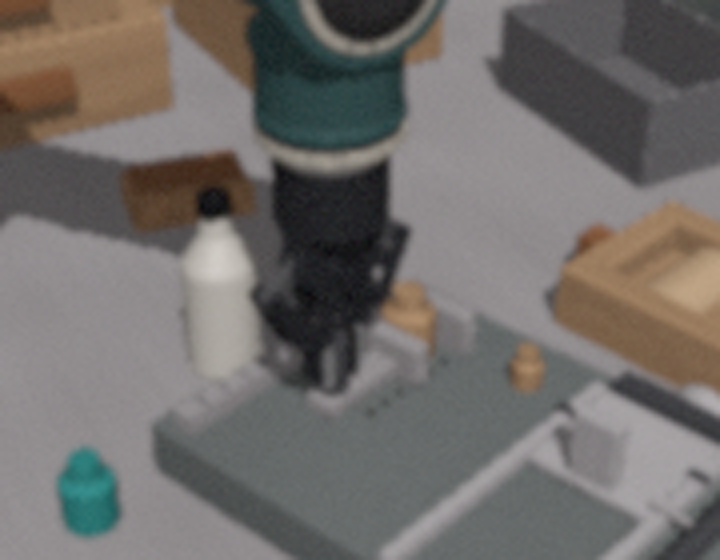

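```bash
python3 -m handwheel '[[0,0.05,0.1,0,0,0],[0,0,0.1,0,0,0],[0,0,0.1,0,0,0],[0,0,0,0,0,0],[0,0,0,0,0,0]]'
python3 rel.py -0.032 0.108 0.071
```

```text
t: 5.45
ee_pos: [0.4918, 0.1035, 0.0736]
tcp_rot: [[0.306, -0.004, 0.952], [-0.952, 0.0, 0.306], [-0.001, -1.0, -0.004]]
wrist_force: [-24.6, -0.9, 22.0]
finger_gap: 0.243
t 5.45 tool cm [ 0.05  0.26 -0.06] boxpos [-0.0314  0.1085  0.0736] yawerr deg(turn y) -0.02 tilt [-0.004  0.    -1.   ] F [-23.7   6.6  22. ] gap 2.07
```

```bash
python3 -m handwheel '[[0,-0.05,0.05,0,0,0],[0,0,0,0,0,0],[0,0,0,0,0,0],[0,0,0,0,0,0],[0,0,0,0,0,0]]'
python3 rel.py -0.032 0.108 0.071
python3 -m handwheel '[[0,0,0,0,0,0],[0,0,0,0,0,0],[0,0,0,0,0,0],[0,0,0,0,0,0],[0,0,0,0,0,0]]' 5
python3 rel.py -0.032 0.108 0.071
```

```text
t: 5.95
ee_pos: [0.4918, 0.1036, 0.0737]
tcp_rot: [[0.306, -0.005, 0.952], [-0.952, -0.0, 0.306], [-0.001, -1.0, -0.005]]
wrist_force: [-24.2, 0.0, 13.9]
finger_gap: 0.243
t 5.95 tool cm [ 0.05  0.27 -0.06] boxpos [-0.0314  0.1085  0.0737] yawerr deg(turn y) -0.02 tilt [-0.005 -0.    -1.   ] F [-23.    7.4  13.9] gap 2.08
t: 6.45
ee_pos: [0.4946, 0.1039, 0.0739]
tcp_rot: [[0.306, 0.001, 0.952], [-0.952, -0.0, 0.306], [0.0, -1.0, 0.001]]
wrist_force: [-0.0, -0.4, 0.8]
finger_gap: 0.586
t 6.45 tool cm [ 0.    0.29 -0.34] boxpos [-0.0286  0.108   0.0739] yawerr deg(turn y) -0.02 tilt [ 0.001 -0.    -1.   ] F [-0.2 -0.4  0.8] gap 5.0
```

```bash
python3 -m handwheel '[[0,-1,-0.3,0,0,0],[0,-2,0,0,0,0],[0,-3,0,0,0,0],[0,-3,0,0,0,0],[0,-2,0,0,0,0]]'
python3 -m handwheel '[[4,0,1,0,0,0],[4,0,1,0,0,0],[4,0,1,0,0,0],[4,0,1,0,0,0],[3,0,1,0,0,0]]'
python3 rel.py 0.02 -0.08 0.071
python3 - <<'E'
from h import *
for n,o in(('top',(240,130)),('side',(220,100))):
    a=bot.snapshot(n)[:,:,::-1]; cv2.imwrite(f'pics/{n}5.png',cv2.resize(a[o[1]:o[1]+140,o[0]:o[0]+180],None,fx=4,fy=4,interpolation=2))
E
```

```text
t: 6.95
ee_pos: [0.4917, 0.1029, 0.1864]
tcp_rot: [[0.306, 0.002, 0.952], [-0.952, 0.001, 0.306], [-0.0, -1.0, 0.002]]
wrist_force: [-0.5, 0.8, -0.6]
finger_gap: 0.584
t: 7.45
ee_pos: [0.5977, -0.0652, 0.1847]
tcp_rot: [[0.305, 0.001, 0.952], [-0.952, -0.001, 0.305], [0.001, -1.0, 0.0]]
wrist_force: [0.8, 0.1, -0.3]
finger_gap: 0.588
t 7.45 tool cm [-0.47 11.37  0.22] boxpos [ 0.0177 -0.0846  0.1847] yawerr deg(turn y) -0.11 tilt [ 0.001 -0.001 -1.   ] F [ 0.8 -0.2 -0.3] gap 5.02
```

View pics/side5.png

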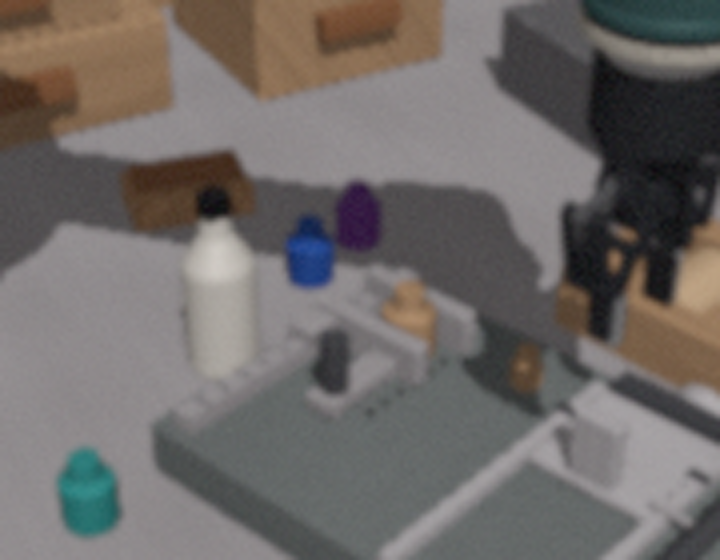

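View pics/top5.png

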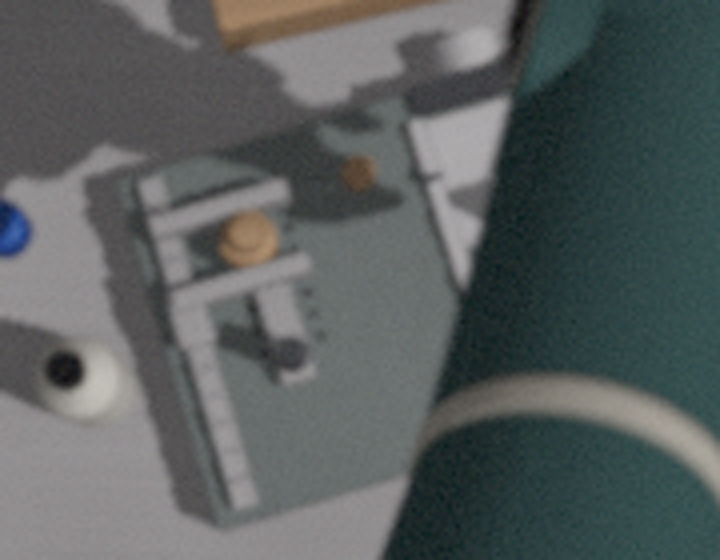

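```bash
python3 -m handwheel '[[-0.4,1,0.2,0,0,0],[0,2,0,0,0,0],[0,2,0,0,0,0],[0,1,0,0,0,0],[0,0,0,0,0,0]]'
python3 rel.py 0.02 -0.08 0.071
python3 - <<'E'
from h import *
for n,o in(('side',(290,130)),):
    a=bot.snapshot(n)[:,:,::-1]; cv2.imwrite(f'pics/{n}6.png',cv2.resize(a[o[1]:o[1]+140,o[0]:o[0]+180],None,fx=4,fy=4,interpolation=2))
E
```

```text
t: 8.05
ee_pos: [0.5969, -0.0569, 0.1227]
tcp_rot: [[0.307, -0.002, 0.952], [-0.952, 0.0, 0.307], [-0.001, -1.0, -0.002]]
wrist_force: [0.4, -0.1, 1.1]
finger_gap: 0.585
t 8.05 tool cm [0.36 5.17 0.06] boxpos [ 0.0195 -0.0764  0.1227] yawerr deg(turn y) 0.05 tilt [-0.002  0.    -1.   ] F [ 0.3 -0.2  1.1] gap 5.0
```

View pics/side6.png

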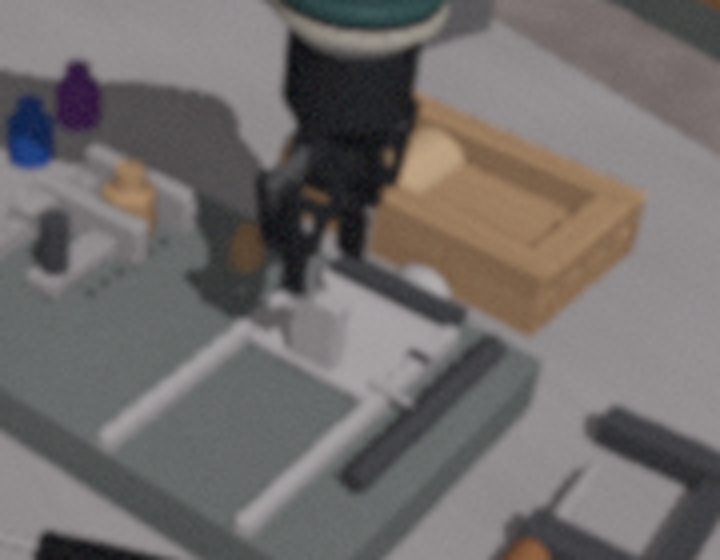

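The fingers, at about (295,270) and (350,240), straddle the tab at (318,325). I lower onto it and then grip.

```bash
python3 -m handwheel '[[0.3,1.2,0,0,0,0],[0,1.4,0,0,0,0],[0,1.4,0,0,0,0],[0,0.8,0,0,0,0],[0,0,0,0,0,0]]'
python3 rel.py 0.02 -0.08 0.071
python3 - <<'E'
from h import *
for n,o in(('side',(290,130)),):
    a=bot.snapshot(n)[:,:,::-1]; cv2.imwrite(f'pics/{n}7.png',cv2.resize(a[o[1]:o[1]+140,o[0]:o[0]+180],None,fx=4,fy=4,interpolation=2))
E
```

```text
t: 8.6
ee_pos: [0.598, -0.061, 0.0743]
tcp_rot: [[0.306, -0.002, 0.952], [-0.952, -0.0, 0.306], [-0.001, -1.0, -0.002]]
wrist_force: [0.5, 0.3, 0.3]
finger_gap: 0.585
t 8.6 tool cm [-0.06  0.33  0.07] boxpos [ 0.0193 -0.0806  0.0743] yawerr deg(turn y) -0.02 tilt [-0.002 -0.    -1.   ] F [0.5 0.2 0.3] gap 4.99
```

View pics/side7.png

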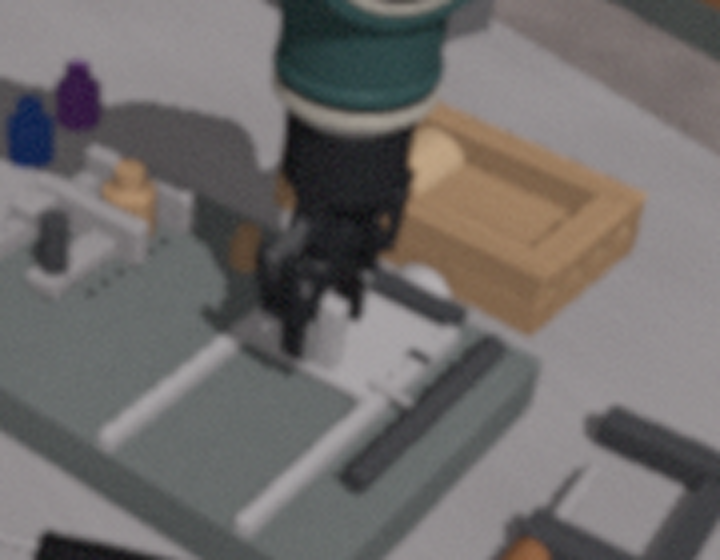

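```bash
python3 -m handwheel '[[0,0,0,0,0,0],[0,0,0,0,0,0],[0,0,0,0,0,0],[0,0,0,0,0,0],[0,0,0,0,0,0]]' 0.4 80
python3 rel.py 0.02 -0.08 0.071
```

```text
t: 9.15
ee_pos: [0.5996, -0.0608, 0.0766]
tcp_rot: [[0.307, 0.002, 0.952], [-0.952, -0.0, 0.307], [0.001, -1.0, 0.002]]
wrist_force: [3.3, 0.5, 6.2]
finger_gap: 0.149
t 9.15 tool cm [-0.1   0.56 -0.09] boxpos [ 0.0209 -0.081   0.0766] yawerr deg(turn y) 0.02 tilt [ 0.002 -0.    -1.   ] F [ 3.3 -0.6  6.2] gap 1.28
```

```bash
python3 -m handwheel '[[0,0,-0.4,0,0,0],[0,0,-0.8,0,0,0],[0,0,-0.8,0,0,0],[0,0,-0.7,0,0,0],[0,0,-0.5,0,0,0]]'
python3 rel.py -0.0191 -0.08 0.071
python3 -m handwheel '[[0,0,-0.4,0,0,0],[0,0,-0.1,0,0,0],[0,0,0,0,0,0],[0,0,0,0,0,0],[0,0,0,0,0,0]]'
python3 rel.py -0.0191 -0.08 0.071
```

```text
t: 9.65
ee_pos: [0.5693, -0.071, 0.0766]
tcp_rot: [[0.306, 0.003, 0.952], [-0.952, -0.0, 0.306], [0.001, -1.0, 0.003]]
wrist_force: [9.3, -0.6, 1.1]
finger_gap: 0.154
t 9.65 tool cm [-0.14  0.56 -0.81] boxpos [-0.0111 -0.0814  0.0766] yawerr deg(turn y) 0.01 tilt [ 0.003 -0.    -1.   ] F [ 8.7 -3.4  1.1] gap 1.31
t: 10.15
ee_pos: [0.565, -0.0724, 0.0766]
tcp_rot: [[0.307, 0.003, 0.952], [-0.952, -0.001, 0.307], [0.001, -1.0, 0.003]]
wrist_force: [8.3, 0.3, 2.9]
finger_gap: 0.144
t 10.15 tool cm [-0.14  0.56 -0.35] boxpos [-0.0156 -0.0814  0.0766] yawerr deg(turn y) 0.01 tilt [ 0.003 -0.001 -1.   ] F [ 8.  -2.3  2.9] gap 1.23
```

```bash
python3 - <<'E'
from h import *
for n,o,c in(('top',(330,130),'top'),('side',(290,150),'side')):
    a=bot.snapshot(n)[:,:,::-1]; cv2.imwrite(f'pics/{n}8r.png',a);cv2.imwrite(f'pics/{n}8.png',cv2.resize(a[o[1]:o[1]+120,o[0]:o[0]+150],None,fx=5,fy=5,interpolation=2))
E
```

```text
(no output)
```

View pics/side8.png

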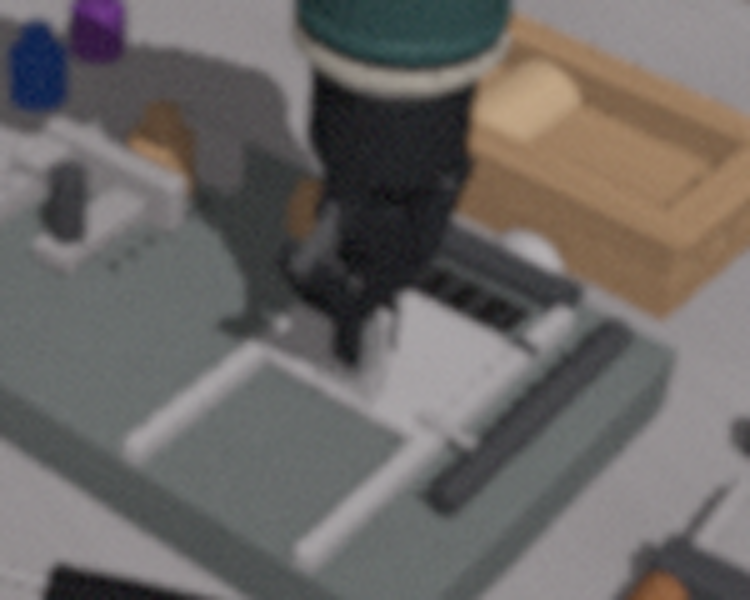

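View pics/top8.png

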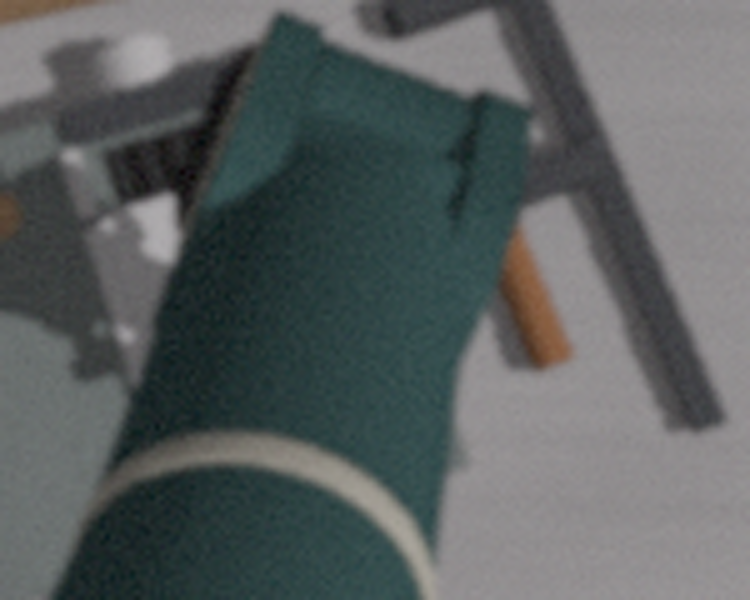

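```bash
python3 -m handwheel '[[0,0,-0.2,0,0,0],[0,0,-0.15,0,0,0],[0,0,0,0,0,0],[0,0,0,0,0,0],[0,0,0,0,0,0]]'
python3 rel.py -0.0191 -0.08 0.071
python3 - <<'E'
from h import *
v=np.load('v.npy')
for n,o,c in(('top',(335,135),'top'),('side',(350,190),'side')):
    a=bot.snapshot(n)[:,:,::-1]; z=9
    im=cv2.resize(a[o[1]:o[1]+65,o[0]:o[0]+85],None,fx=z,fy=z,interpolation=2);cv2.imwrite(f'pics/{n}9.png',im)
    for x in(.0625,):
        p=((proj(n,W(v,[(x,-.02,.053),(x,-.14,.053)]))-o+.5)*z).astype(int);cv2.line(im,tuple(map(int,p[0])),tuple(map(int,p[1])),(0,0,255),1)
    cv2.imwrite(f'pics/{n}9f.png',im)
E
```

```text
t: 10.75
ee_pos: [0.5617, -0.0735, 0.0766]
tcp_rot: [[0.307, 0.003, 0.952], [-0.952, -0.001, 0.307], [0.002, -1.0, 0.003]]
wrist_force: [9.7, -0.9, 2.4]
finger_gap: 0.146
t 10.75 tool cm [-0.15  0.56 -0.  ] boxpos [-0.0191 -0.0815  0.0766] yawerr deg(turn y) 0.01 tilt [ 0.003 -0.001 -1.   ] F [ 8.9 -3.8  2.4] gap 1.25
```

View pics/side9f.png

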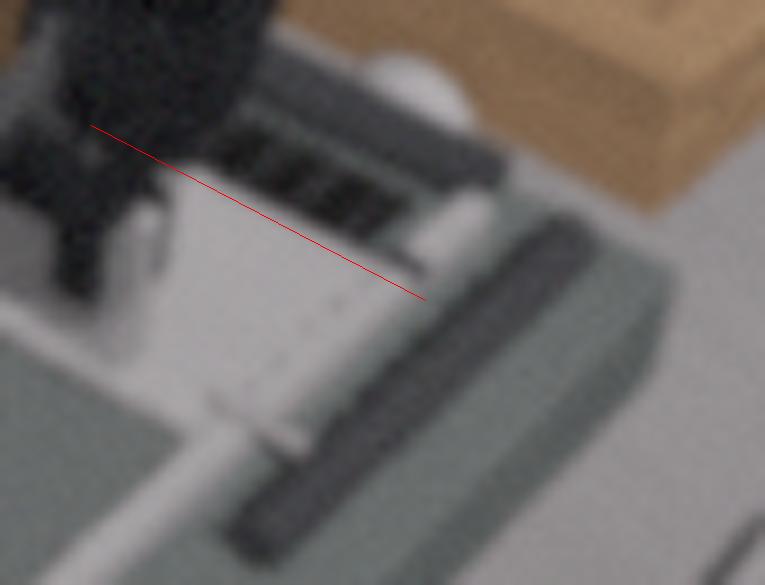

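View pics/top9f.png

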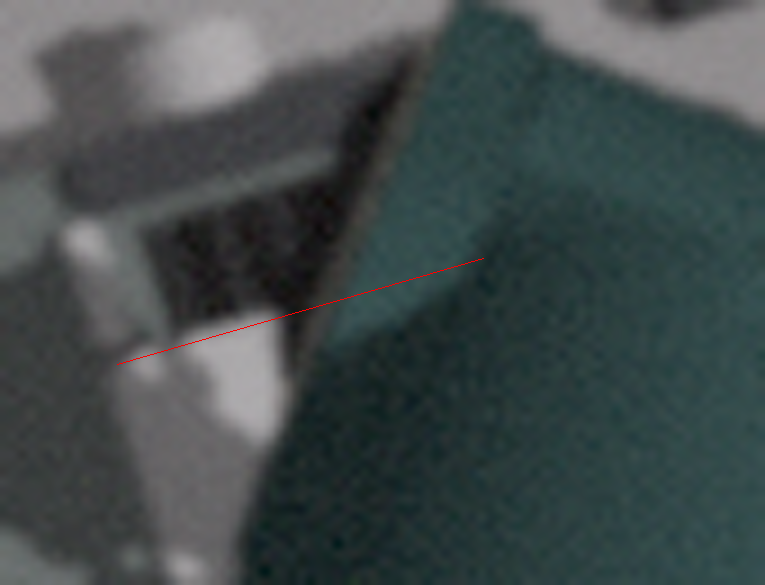

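```bash
python3 -m handwheel '[[0,0,0,0,0,0],[0,0,0,0,0,0],[0,0,0,0,0,0],[0,0,0,0,0,0],[0,0,0,0,0,0]]'
python3 rel.py -0.0191 -0.08 0.071
python3 - <<'E'
from h import *
ims=[]
for n,o in(('side',(220,130)),('top',(240,120))):
    a=bot.snapshot(n)[:,:,::-1];b=cv2.imread(f'pics/{n}0.png')
    ims.append(np.hstack([cv2.resize(x[o[1]:o[1]+150,o[0]:o[0]+200],None,fx=2,fy=2,interpolation=2) for x in(b,a)]))
cv2.imwrite('pics/final.png',np.vstack(ims))
E
```

```text
t: 11.35
ee_pos: [0.5617, -0.0735, 0.0766]
tcp_rot: [[0.307, 0.003, 0.952], [-0.952, -0.001, 0.307], [0.002, -1.0, 0.003]]
wrist_force: [8.4, -1.2, 1.7]
finger_gap: 0.15
t 11.35 tool cm [-0.15  0.56 -0.01] boxpos [-0.0191 -0.0815  0.0766] yawerr deg(turn y) 0.01 tilt [ 0.003 -0.001 -1.   ] F [ 7.6 -3.7  1.7] gap 1.28
```

View pics/final.png

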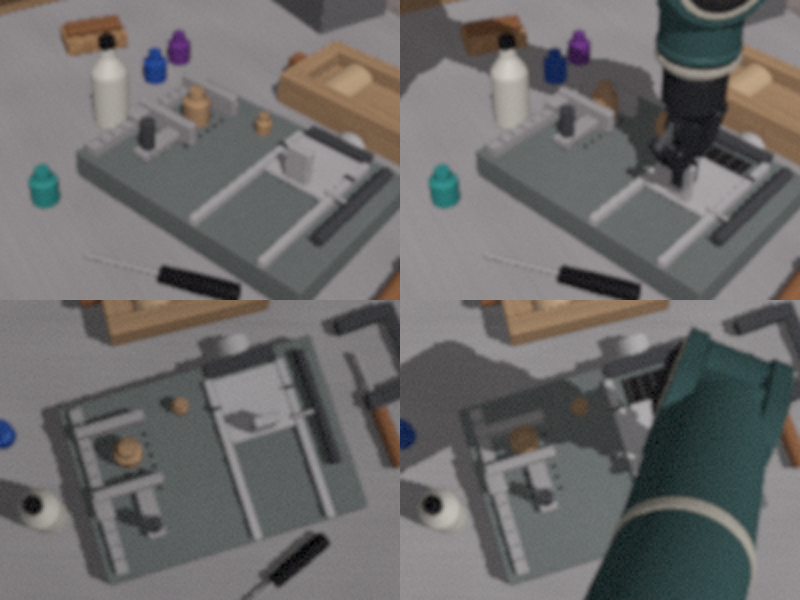

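The before-and-after pictures show the plug upright between the jaws and the gate half open and held. The bystanders in view have not moved. I'm handing in.

```bash
python3 -c "
from workcell import bot
print(bot.sign_off())"
```

```text
the job is handed in; nothing more can be done
None
```

The plug is nipped between both jaws and the gate is being held at half travel; I handed the job in at about 11.5 s.

- **Plug:** I gripped the knob and slid the jaw up until the push reached about 24 N and it stopped. The jaw then read about 0.0606 m by the arm's position. I let go of the knob, and later pictures showed the plug still upright between the jaws.
- **Gate:** Only after that I gripped the tab at 80 N and pulled the gate open 40 mm by the arm's position. It never went further than that. It held steady, with the spring pulling back at about 8 to 9 N, against the 8.4 N expected at half travel.
- **Ridges:** Both cameras show the gate's far edge in line with the half-way ridges, to about 1 mm. In the side view, the line I drew from my fitted box pose sat a few millimetres off the real ridge. I judged by the ridge itself and the measured travel.
- **Other things on the bench:** Everything visible in the final pictures was where it started. The arm hides part of the right side of the box in the top view, so I could not check that part there.

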